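# Make up the wine set and the mixing set

### The arm

A 7-joint arm with a two-finger parallel gripper is mounted at the origin on a cart in front of the work surface, level with it; the furniture and walls round the work are solid. World frame = base frame: x ahead of the robot, y to its left, z up, the work surface at z = 0. Lengths are in m, angles in rad, forces in N, time in s.
With the tool pointing down it reaches from about 0.4 to 0.875 m from the base axis. Payload 19.3 kg.
Tool frame: the origin (TCP) lies at the very end of the fingers, on their centre line; the grasp point (between the pads) lies 19 mm behind it; z points along the fingers, y is the line along which they close (so a half turn about z gives the same grasp; the last joint's range is limited). The gripper opens to 85 mm and grips with 20 to 120 N. Pads are 22 mm wide; open, the fingers measure 114 mm over their backs; the gripper's body (76 mm by 85 mm) begins 54 mm behind the grasp point. The pads swing forward as they close: fully open they stand 13 mm farther back than shut.
Start: joints at [-1.322, 0.521, -0.036, 1.599, 0.021, 1.021, -0.113], TCP at [0.196, 0.593, 0.231] pointing down, gripper open.
Joint ranges: [-2.91, 2.91], [-0.3, 2.13], [-1.5, 1.42], [0.17, 2.43], [-1.26, 4.41], [0.16, 1.93], [-2.52, 2.52]. Speed limits (rad/s): [1.89, 1.89, 2.39, 2.39, 3.01, 3.01, 3.01].

### API

Orientations are given as [roll, pitch, yaw] about the fixed x, y, z axes, in that order (R = Rz(yaw) Ry(pitch) Rx(roll)).
In Python, from workcell import bot gives the robot as it stands.
- The arm moves only by the shell command python3 -m crank 'ROWS' [FORCE]. ROWS is a JSON object of lists of equal length, an entry for each row: "travel": the shift along the world's x, y, z in cm, a list of three; "turn": the turn, a rotation vector about the world's x, y, z in degrees, a list of three; "gripper": the closure, from 0 (fully open) to 1 (shut). A call has exactly 5 rows; each row is the pose to reach, as a shift and turn from the pose commanded when the call began; what a row does not reach only later rows make up. A row lasts 1/10 s, in which the tool goes at most 50 mm and 8.59 degrees, less where a joint would pass 70% of its speed; a pose out of reach is approached as far as the arm can. A call with a gripper value outside its range is refused whole. The fingers move at their own pace and stop on an object; FORCE is the grip in N (left out, the last holds). Time passes only in rows, so rows that repeat a pose let the fingers close, or fill a call up. It gives the time, the measured TCP pose, the force, the opening and the grip force at its end, in the units of the state.
- bot.observe(): the state, without advancing time (a new reading comes with each control period).
- bot.grab_frame(name): name is "scene" or "top"; returns a dict with "pixels" (384x512x3 uint8, red, green, blue), "fx", "fy", "cx", "cy" (pixels), "extrinsics" (4x4, takes a point from world to camera coordinates). Camera axes: x right, y down, z forward; pixel columns grow to the right and rows downward; lengths in m; the calibration is good to about 2 mm. A picture is of the moment at which its call begins. There is no depth.
- bot.job_done(): hands the job in; it is judged then, once.
The state is a dict: "clock": time; "qpos": joint angles; "qd": joint speeds; "joint_efforts": joint torques, N m; "position": TCP position; "tool_rot": TCP orientation; "force": force on the tool from outside, world axes, zero at the start; "moment": the same for the moment, N m; "grip_width": finger opening in m; "finger_force": force on a finger pad.
Only numpy, scipy, OpenCV 4.12 (cv2) and the standard library are available. Lean on these libraries where they do the work, as an engineer would, in place of code of your own. Each camera call takes 0.05 s, during which the arm holds its last target. There are 200 camera calls.

### The job

From the stock at the right-hand end of the bar, make up tonight's two service sets on their wooden carriers. The wine carrier, the long one with three wells, gets the bottle, the beaker and the wine cork; the mixing carrier, the short one with two wells, gets the pepper mill and the jigger. Stand each thing upright on the floor of its own well, wider feet in wider wells, and leave the keg bung where it stands.

Things in the scene. Friction and masses are not known exactly. Their poses are not given: they have to be found in the camera images.
- wine_carrier: Wine carrier: fixed oak board, 256 (x) x 108 (y) x 24 mm, low brass bows 18 mm out of its short ends. Origin: centre of its underside; x along it to the big-well end, away from the robot (turned up to 0.2 rad). Round wells on its x axis, floors 12 mm above the origin: bottle 82 mm across at x = +77 mm, beaker 64 mm at x = -18 mm, cork 38 mm at x = -98 mm.
- mixing_carrier: Mixing carrier: fixed oak board, 172 (x) x 96 (y) x 24 mm, low brass bows 18 mm out of its short ends. Origin: centre of its underside; x along it to the big-well end, away from the robot (turned up to 0.2 rad). Round wells on its x axis, floors 12 mm above the origin: pepper mill 70 mm across at x = +39 mm, jigger 58 mm at x = -46 mm.
- wine_bottle: Corked green glass bottle standing upright among the stock at the right of the bar top, 65 mm across, 269 mm tall, 0.43 to 0.75 kg. Its neck (27 mm across, from 207 to 269 mm above the foot) is the place to take it from above (40 N holds it). Origin: centre of its foot, z up. A glass shelf over the bar begins at x = 0.70 m (from 0.25 m up), a wall pier at y = -0.27 m: keep the wrist clear of both.
- pepper_mill: Small turned wooden pepper mill among the stock, 52 mm across the foot, 112 mm tall with a knob on top, 0.11 to 0.22 kg, stands up to 4 degrees aslant on its turned foot; taken from above it can be held round the body 75 mm above the foot. Origin: centre of its foot, z up.
- beaker: Small plain pale-grey beaker, open at the top, among the stock at the right (not the two cups far to the left, out of reach): 59 mm across the rim, 48 mm across the foot, 69 mm tall, 0.11 kg; stiff, hold it firmly (30 N), since it swings in a light grip. Origin: centre of its foot, z up.
- wine_cork: Wine cork standing on end among the stock, a straight cylinder 22 mm across and 42 mm tall. Origin: centre of its lower end, z along it.
- jigger: Metal bar measure shaped like two cones tip to tip, among the stock at the right (not the one far left): 43 mm across both ends (it feels solid, as wide all the way up), 76 mm tall, 0.08 kg. Origin: centre of its foot, z up.
- keg_bung: Tapered wooden keg bung, loose, among the stock at the right (not those at the far left): 33 mm across the foot, 41 mm across the top, 38 mm tall, wider than the wine cork. It belongs to neither set and stays where it is. Origin: centre of its foot.

How it is judged:
By the outcome, as a careful person would: the job done as asked, in the order asked, and still so for the second after the job is handed in, with the robot touching nothing.
It also fails if it takes over 144 s, if anything falls off the work surface, if the arm or the gripper's body presses on something with over 40 N, if the wrist force passes 120 N, or if a joint passes its speed limit or range.

## Working session

There is one attempt and no reset: what is moved stays moved. The work goes in short steps, Python scripts to look and compute and a shell command to move; the robot and the scene stay as the last step left them, time stands still between calls to the robot, and variables do not carry over. Pictures are saved under pics/ and viewed, at most 14 in all, crops included, and the job is handed in when it is done.

```bash
mkdir -p pics; cat > h.py <<'E'
import numpy as np, cv2
from workcell import bot
def snap(cam,name=None):
    f=bot.grab_frame(cam)
    if name: cv2.imwrite(f'pics/{name}.png',cv2.cvtColor(np.asarray(f['pixels'],np.uint8),cv2.COLOR_RGB2BGR))
    return f
def ray(f,u,v):
    E=np.array(f['extrinsics']);R,t=E[:3,:3],E[:3,3]
    return -R.T@t, R.T@np.array([(u-f['cx'])/f['fx'],(v-f['cy'])/f['fy'],1])
def onz(f,u,v,z):
    c,d=ray(f,u,v); return c+d*(z-c[2])/d[2]
def proj(f,p):
    E=np.array(f['extrinsics']);q=E[:3,:3]@np.array(p)+E[:3,3]
    return np.array([f['fx']*q[0]/q[2]+f['cx'],f['fy']*q[1]/q[2]+f['cy']])
E
python3 - <<'E'
from h import *
import pickle
fs={}
for c in('scene','top'):
    f=snap(c,c+'0');fs[c]=f
    print(c,f['fx'],f['cx'],f['cy'],ray(f,f['cx'],f['cy']))
pickle.dump(fs,open('f0.pkl','wb'))
for c in fs:
    im=cv2.imread(f'pics/{c}0.png'); cv2.imwrite(f'pics/{c}0b.png',cv2.resize(im,(800,600),interpolation=cv2.INTER_CUBIC))
s=bot.observe();print({k:np.round(s[k],3) for k in s})
E
```

```text
scene 356.12820087272155 257.81676146110993 186.55704185045937 (array([ 0.17400092, -0.49677518,  0.52788294]), array([ 0.39936515,  0.70162928, -0.59010493]))
top 414.81981559744867 254.21722661626143 198.85424396541637 (array([0.36230929, 0.11584151, 0.94185735]), array([ 0.12841346, -0.02209558, -0.99147454]))
{'clock': np.float64(0.1), 'qpos': array([-1.322,  0.522, -0.036,  1.6  ,  0.021,  1.021, -0.113]), 'qd': array([ 0.   , -0.002, -0.001, -0.001, -0.001,  0.001, -0.001]), 'joint_efforts': array([ 4.0000e-03, -9.2848e+01,  1.9840e+00, -3.7054e+01,  1.8000e-02,
        5.0000e-03,  0.0000e+00]), 'position': array([0.196, 0.593, 0.231]), 'tool_rot': array([-3.141,  0.   ,  2.823]), 'force': array([-0.373,  0.491, -0.708]), 'moment': array([-0.008, -0.043,  0.011]), 'finger_force': np.float64(0.0), 'grip_width': np.float64(0.085)}
```

View pics/scene0b.png

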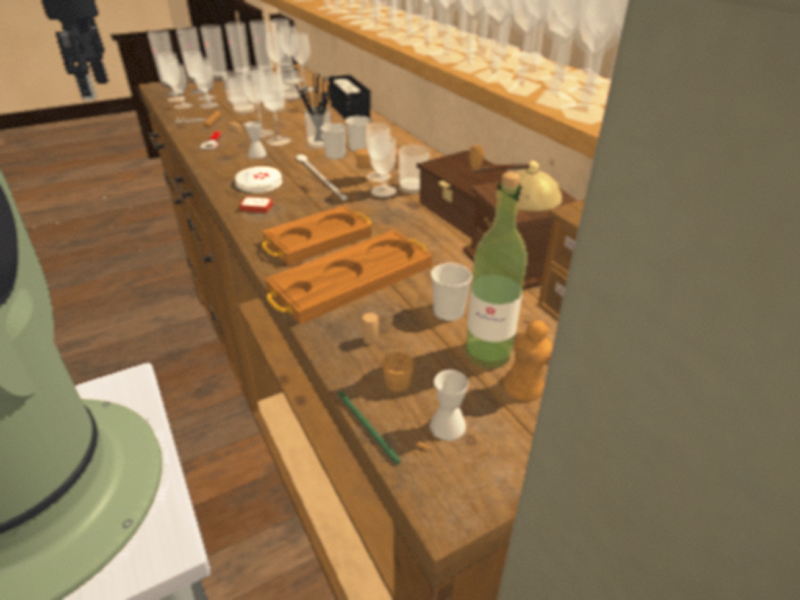

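View pics/top0b.png

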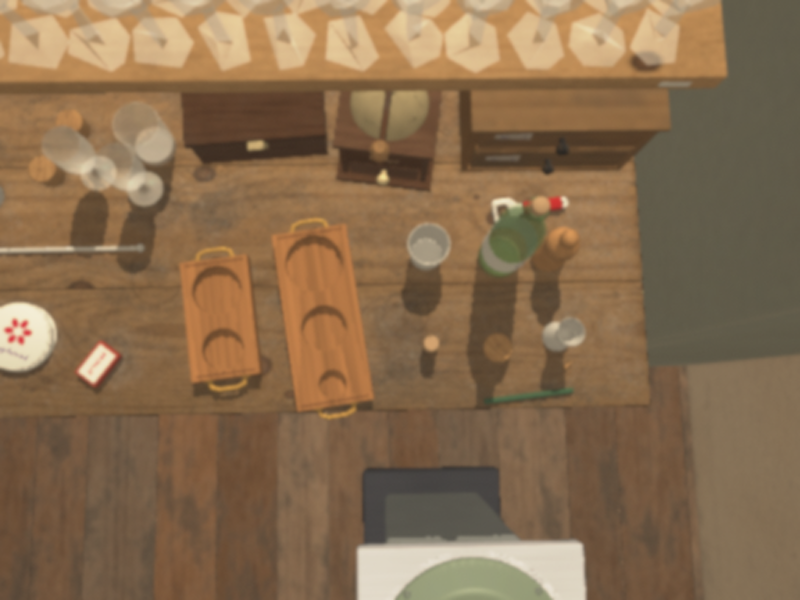

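Scene view (800×600 scale): the bottle's cork is at (511,178), the mill's knob at (538,330) and the beaker at (450,290). The wine cork is at (371,325), the bung at (398,370) and the jigger at (449,405). The carriers are at (350,270) and (317,235).
Top view: the bottle's cork is at (540,204), the mill at (564,242) and the beaker at (428,246). The wine cork is at (431,343), the bung at (498,348) and the jigger's top at (571,331). The carriers are at (322,318) and (220,319).

```bash
python3 - <<'E'
from h import *
import pickle
fs=pickle.load(open('f0.pkl','rb'))
t,s=fs['top'],fs['scene']
im=cv2.imread('pics/top0.png');hsv=cv2.cvtColor(im,cv2.COLOR_BGR2HSV)
for n,(u,v) in dict(wine=(300,300),mix=(235,320),table=(400,310),corkw=(431,343),bung=(498,348),mill=(564,242)).items(): print(n,hsv[int(v/1.5625),int(u/1.5625)])
m=cv2.inRange(hsv,(6,140,120),(16,255,255))
m=cv2.morphologyEx(m,cv2.MORPH_OPEN,np.ones((3,3)))
cs,_=cv2.findContours(m,cv2.RETR_EXTERNAL,cv2.CHAIN_APPROX_NONE)
for c in cs:
    if cv2.contourArea(c)>30:
        r=cv2.minAreaRect(c);print(cv2.contourArea(c),np.round(np.array(r[0])*1.5625,1),np.round(r[1],1))
        if cv2.contourArea(c)>1500:
            b=np.array([onz(t,*p,0.024)[:2] for p in c[:,0].astype(float)])
            rr=cv2.minAreaRect((b*1000).astype(np.float32)); print('   world mm',rr)
def tri(a,b):
    c1,d1=ray(t,*(np.array(a)/1.5625));c2,d2=ray(s,*(np.array(b)/1.5625))
    k=np.linalg.lstsq(np.c_[d1,-d2],c2-c1,rcond=None)[0];p,q=c1+k[0]*d1,c2+k[1]*d2
    return np.round((p+q)/2,4),np.linalg.norm(p-q).round(4)
for n,a,b in [('bottle',(540,204),(511,178)),('millknob',(567,238),(539,326)),('corktop',(431,343),(371,318)),('bungtop',(498,344),(398,360)),('beakerrim',(429,241),(452,272)),('jigtop',(572,331),(452,381))]: print(n,tri(a,b))
for f,n,(x,y,w,h),k in[(t,'ctop',(250,115,140,150),4),(s,'cscene',(210,100,150,185),3.2)]:
    i=cv2.imread(f'pics/{"top" if f is t else "scene"}0.png')[y:y+h,x:x+w]
    cv2.imwrite(f'pics/{n}.png',cv2.resize(i,None,fx=k,fy=k,interpolation=cv2.INTER_CUBIC))
E
```

```text
wine [ 13 155 176]
mix [ 13 157 184]
table [ 15 102 133]
corkw [ 15 120 211]
bung [ 15 134 124]
mill [ 15 142 133]
3424.5 [219.1 317.8] [79.1 46. ]
   world mm ((476.3570861816406, 348.2305603027344), (176.36087036132812, 100.95747375488281), 6.790472507476807)
220.0 [561.7 241.4] [17. 19.]
5536.5 [321.4 316.8] [116.4  50. ]
   world mm ((476.7551574707031, 203.67137145996094), (260.9615173339844, 110.89899444580078), 8.311468124389648)
128.0 [ 41.4 168.8] [12. 15.]
98.5 [ 70.5 117.5] [15.3  9.6]
36.0 [244.5  72.7] [ 5. 13.]
39.0 [200.   53.9] [ 5. 10.]
64.0 [700.   45.3] [12. 14.]
45.0 [698.8  17.9] [16.4  5.8]
32.5 [382.  18.] [7. 7.]
bottle (array([ 0.5634, -0.0555,  0.2649]), np.float64(0.0011))
millknob (array([ 0.5665, -0.1317,  0.104 ]), np.float64(0.0041))
corktop (array([0.4334, 0.0493, 0.041 ]), np.float64(0.0013))
bungtop (array([ 0.428 , -0.0434,  0.0407]), np.float64(0.004))
beakerrim (array([0.5696, 0.0515, 0.0727]), np.float64(0.0023))
jigtop (array([ 0.4427, -0.1379,  0.0789]), np.float64(0.0002))
```

View pics/ctop.png

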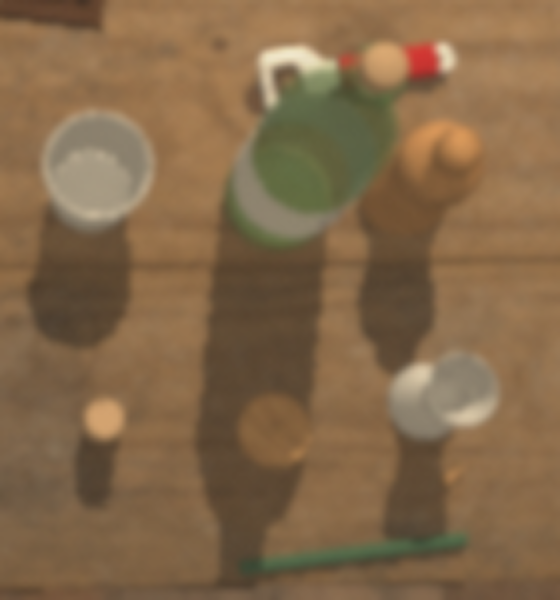

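View pics/cscene.png

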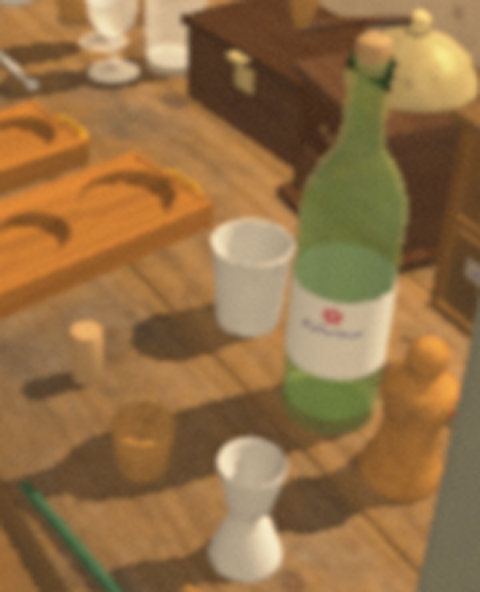

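The crops show the stock standing free. Top crop: wine cork (105,419), bung (275,428), jigger top (463,388), beaker rim (98,167), bottle cork (385,64), mill knob (460,150). Scene crop: mill foot at about (398,470). Next is one last measurement, with an overlay of the well positions.

```bash
python3 - <<'E'
from h import *
import pickle
fs=pickle.load(open('f0.pkl','rb'));t,s=fs['top'],fs['scene']
def T(p,z): return np.round(onz(t,250+(p[0]+.5)/4-.5,115+(p[1]+.5)/4-.5,z)[:2],4)
def S(p,z): return np.round(onz(s,210+p[0]/3.2-.35,100+p[1]/3.2-.35,z)[:2],4)
for n,p,z in[('bottle',(385,64),.269),('cork',(105,419),.042),('beaker',(98,167),.069),('jigtop',(463,388),.076),('millknob',(460,148),.10),('millbody',(438,165),.06),('bung',(275,428),.038)]: print('T',n,T(p,z))
for n,p,z in[('bottle',(376,45),.269),('bottlefoot',(331,402),0),('corktop',(87,328),.042),('beakerrim',(252,241),.069),('jigtop',(252,463),.076),('jigfoot',(246,550),0),('millfoot',(398,470),0),('millknob',(430,358),.10),('bungtop',(145,422),.038)]: print('S',n,S(p,z))
ims=[cv2.resize(cv2.imread(f'pics/{n}0.png'),None,fx=4,fy=4,interpolation=cv2.INTER_CUBIC) for n in('top','scene')]
for (x,y,a,L,W,ws) in[(.4765,.205,8.2,.256,.108,[(.077,.082),(-.018,.064),(-.098,.038)]),(.4765,.350,6.8,.172,.096,[(.039,.070),(-.046,.058)])]:
    c,sn=np.cos(np.radians(a)),np.sin(np.radians(a)); R=np.array([[c,-sn],[sn,c]])
    curves=[np.array([[L,W],[L,-W],[-L,-W],[-L,W]])/2]
    th=np.linspace(0,2*np.pi,60)
    for wx,d in ws: curves.append(np.c_[wx+d/2*np.cos(th),d/2*np.sin(th)]); print('well',wx,np.round(R@[wx,0]+[x,y],4))
    for k in curves:
        w=k@R.T+[x,y]
        for f,i in zip((t,s),ims):
            q=np.array([(proj(f,[*p,.024])+.5)*4-.5 for p in w]).astype(np.int32); cv2.polylines(i,[q],True,(255,255,0),1)
a=ims[0][540:1100,440:980]; b=cv2.resize(ims[1][500:830,640:1140],None,fx=.5,fy=.5)
b=ims[1][500:830,640:1140]
o=np.zeros((560,800,3),np.uint8);o[:448,:432]=cv2.resize(a,(432,448),interpolation=cv2.INTER_AREA);o[:243,432:]=cv2.resize(b,(368,243),interpolation=cv2.INTER_AREA)
cv2.imwrite('pics/ov.png',o[:448])
E
```

```text
T bottle [ 0.5625 -0.0552]
T cork [0.4331 0.0495]
T beaker [0.5669 0.0518]
T jigtop [ 0.4435 -0.1373]
T millknob [ 0.5671 -0.1354]
T millbody [ 0.5675 -0.1348]
T bung [ 0.4269 -0.0438]
S bottle [ 0.5572 -0.062 ]
S bottlefoot [ 0.5667 -0.0528]
S corktop [0.4345 0.0529]
S beakerrim [0.5679 0.0542]
S jigtop [ 0.4424 -0.1358]
S jigfoot [ 0.445  -0.1332]
S millfoot [ 0.5657 -0.1256]
S millknob [ 0.5655 -0.1343]
S bungtop [ 0.4262 -0.0435]
well 0.077 [0.5527 0.216 ]
well -0.018 [0.4587 0.2024]
well -0.098 [0.3795 0.191 ]
well 0.039 [0.5152 0.3546]
well -0.046 [0.4308 0.3446]
```

View pics/ov.png

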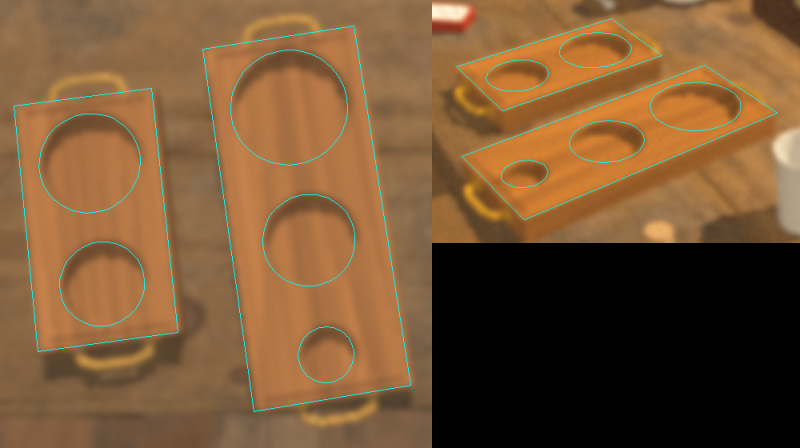

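The overlay fits both carriers and all five wells to within 1–2 mm in both views. Now the first move.

```bash
for i in 1; do
python3 -m crank '{"travel":[[2.4,-4.2,0.6],[4.8,-8.4,1.2],[7.2,-12.6,1.8],[9.6,-16.8,2.4],[12,-21,3]],"turn":[[0,0,1.8],[0,0,3.6],[0,0,5.4],[0,0,7.2],[0,0,9]],"gripper":[0,0,0,0,0]}' 40
python3 -m crank '{"travel":[[2.4,-4.2,0.6],[4.8,-8.4,1.2],[7.2,-12.6,1.8],[9.6,-16.8,2.4],[12,-21,3]],"turn":[[0,0,1.8],[0,0,3.6],[0,0,5.4],[0,0,7.2],[0,0,9]],"gripper":[0,0,0,0,0]}'
done; python3 -c "
from h import *
s=bot.observe();print(np.round(s['qpos'],2))"
```

```text
clock: 0.6
position: [0.3165, 0.3815, 0.2614]
tool_rot: [-3.141, -0.0, 2.981]
force: [1.2, 1.1, 0.7]
grip_width: 0.0853
finger_force: 0.0
clock: 1.1
position: [0.4364, 0.1716, 0.2916]
tool_rot: [3.141, 0.0, 3.138]
force: [1.1, 1.1, -0.4]
grip_width: 0.0855
finger_force: 0.0
[-0.58  0.2   0.09  1.92 -0.02  1.02  1.09]
```

```bash
python3 -m crank '{"travel":[[2.3,-4.2,0.6],[4.6,-8.4,1.2],[6.9,-12.6,1.8],[9.2,-16.8,2.4],[11.4,-20.8,2.4]],"turn":[[0,0,1.6],[0,0,3.2],[0,0,4.8],[0,0,6.4],[0,0,8]],"gripper":[0,0,0,0,0]}'
python3 -m crank '{"travel":[[0.6,-1,0],[1.2,-1.9,0],[1.2,-1.9,-1.0],[1.2,-1.9,-2],[1.2,-1.9,-2]],"turn":[[0,0,0],[0,0,0],[0,0,0],[0,0,0],[0,0,0]],"gripper":[0,0,0,0,0]}'
python3 - <<'E'
from h import *
s=bot.observe();print(np.round(s['position'],4),np.round(s['qpos'],2))
snap('scene','a'); i=cv2.imread('pics/a.png')[20:270,200:400];cv2.imwrite('pics/a1.png',cv2.resize(i,None,fx=2.2,fy=2.2,interpolation=cv2.INTER_CUBIC))
E
```

```text
clock: 1.6
position: [0.5507, -0.0366, 0.3159]
tool_rot: [-3.141, 0.001, -3.006]
force: [-0.4, 1.3, 0.0]
grip_width: 0.0858
finger_force: 0.0
clock: 2.1
position: [0.5609, -0.0521, 0.2935]
tool_rot: [3.141, -0.003, -3.005]
force: [-0.8, 0.2, 0.6]
grip_width: 0.0849
finger_force: 0.0
[ 0.5609 -0.0521  0.2935] [-0.17  0.37  0.22  1.7  -0.09  1.09  1.78]
```

View pics/a1.png

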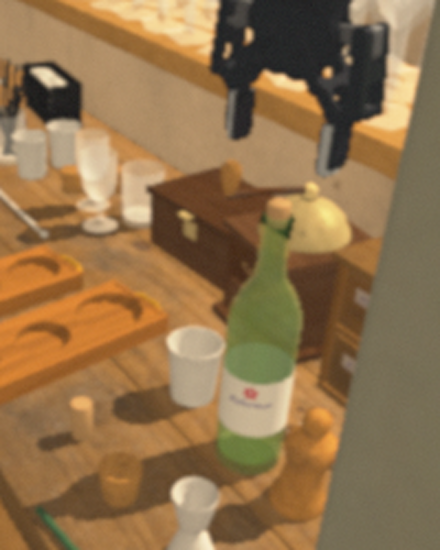

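The scene view shows the open fingers at (238,130) and (330,150), straddling the bottle neck at (280,205). Descending.

```bash
python3 -m crank '{"travel":[[0,0,-2],[0,0,-4],[0,0,-6],[0,0,-8],[0,0,-8]],"turn":[[0,0,0],[0,0,0],[0,0,0],[0,0,0],[0,0,0]],"gripper":[0,0,0,0,0]}'
python3 -m crank '{"travel":[[0,0,0],[0,0,0],[0,0,0],[0,0,0],[0,0,0]],"turn":[[0,0,0],[0,0,0],[0,0,0],[0,0,0],[0,0,0]],"gripper":[0.3,0.6,1,1,1]}' 40
python3 -m crank '{"travel":[[0,0,0],[0,0,0],[0,0,0],[0,0,0],[0,0,0]],"turn":[[0,0,0],[0,0,0],[0,0,0],[0,0,0],[0,0,0]],"gripper":[1,1,1,1,1]}' 40
```

```text
clock: 2.65
position: [0.5608, -0.0527, 0.2136]
tool_rot: [3.141, -0.003, -3.006]
force: [0.3, 1.2, 0.3]
grip_width: 0.0856
finger_force: 0.0
clock: 3.15
position: [0.5623, -0.0538, 0.216]
tool_rot: [-3.141, 0.001, -3.007]
force: [0.1, -1.2, 5.9]
grip_width: 0.0259
finger_force: 39.4
clock: 3.65
position: [0.5624, -0.0539, 0.216]
tool_rot: [-3.141, 0.001, -3.007]
force: [0.2, -0.7, 6.8]
grip_width: 0.0263
finger_force: 39.4
```

```bash
python3 -m crank '{"travel":[[0,0,1],[0,0,3],[0,0,5.5],[0,0,8],[0,0,10]],"turn":[[0,0,0],[0,0,0],[0,0,0],[0,0,0],[0,0,0]],"gripper":[1,1,1,1,1]}' 40
python3 -m crank '{"travel":[[0,0.6,0],[0,1.6,0],[0,3.2,0],[0,5.2,0],[0,7.4,0]],"turn":[[0,0,0],[0,0,0],[0,0,0],[0,0,0],[0,0,0]],"gripper":[1,1,1,1,1]}' 40
python3 -m crank '{"travel":[[-0.2,2.4,0],[-0.4,4.8,0],[-0.6,7.2,0],[-0.8,9.6,0],[-1,12,0]],"turn":[[0,0,0],[0,0,0],[0,0,0],[0,0,0],[0,0,0]],"gripper":[1,1,1,1,1]}' 40
python3 -m crank '{"travel":[[0,2.2,0],[0,4.2,0],[0,5.8,0],[0,7,0],[0,7.6,0]],"turn":[[0,0,0],[0,0,0],[0,0,0],[0,0,0],[0,0,0]],"gripper":[1,1,1,1,1]}' 40
python3 -m crank '{"travel":[[0,0,-1],[0,0,-2.5],[0,0,-4],[0,0,-5],[0,0,-5.5]],"turn":[[0,0,0],[0,0,0],[0,0,0],[0,0,0],[0,0,0]],"gripper":[1,1,1,1,1]}' 40
python3 - <<'E'
from h import *
s=bot.observe();print(np.round(s['position'],4),np.round(s['qpos'],2),s['force'])
snap('scene','b'); i=cv2.imread('pics/b.png')[20:220,140:390];snap('top','bt');j=cv2.imread('pics/bt.png')[120:280,100:260]
o=np.hstack([cv2.resize(i,(440,352),interpolation=cv2.INTER_CUBIC),cv2.resize(j,(352,352),interpolation=cv2.INTER_CUBIC)]);cv2.imwrite('pics/b1.png',o)
E
```

```text
clock: 4.15
position: [0.5617, -0.0534, 0.317]
tool_rot: [3.142, 0.0, -3.007]
force: [1.2, 0.1, -6.6]
grip_width: 0.0258
finger_force: 40.3
clock: 4.65
position: [0.5611, 0.0219, 0.3137]
tool_rot: [3.141, -0.003, -3.007]
force: [0.7, 0.6, -6.1]
grip_width: 0.0259
finger_force: 40.3
clock: 5.15
position: [0.5507, 0.1424, 0.3136]
tool_rot: [-3.141, -0.003, -3.006]
force: [0.2, -0.5, -7.5]
grip_width: 0.0257
finger_force: 40.3
clock: 5.65
position: [0.5515, 0.2177, 0.3146]
tool_rot: [-3.141, -0.001, -3.006]
force: [-0.4, 0.1, -6.1]
grip_width: 0.0259
finger_force: 40.3
clock: 6.15
position: [0.5517, 0.2156, 0.2591]
tool_rot: [-3.141, -0.001, -3.007]
force: [-0.2, 0.2, -6.5]
grip_width: 0.0261
finger_force: 40.3
[0.5517 0.2156 0.2591] [-0.56  0.44  0.12  1.66 -0.06  1.04  1.29] [-0.18502448  0.202943   -6.53066245]
```

View pics/b1.png

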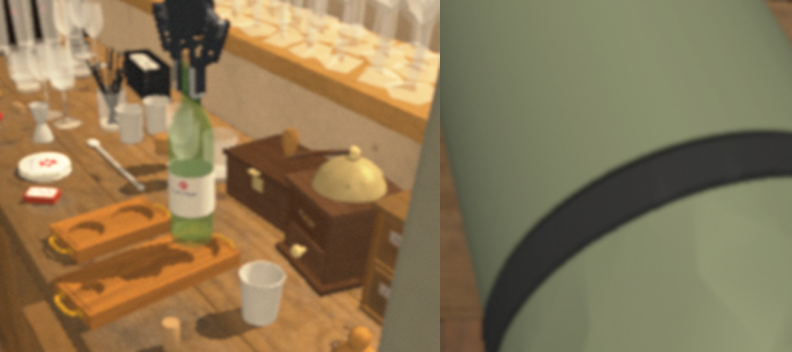

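The bottle hangs upright over the big well: its foot is at (193,235), above the carrier's far end. Lowering.

```bash
python3 -m crank '{"travel":[[0,0,-0.8],[0,0,-1.6],[0,0,-2.2],[0,0,-2.6],[0,0,-2.8]],"turn":[[0,0,0],[0,0,0],[0,0,0],[0,0,0],[0,0,0]],"gripper":[1,1,1,1,1]}' 40
python3 -m crank '{"travel":[[0,0,-0.1],[0,0,-0.2],[0,0,-0.3],[0,0,-0.3],[0,0,-0.3]],"turn":[[0,0,0],[0,0,0],[0,0,0],[0,0,0],[0,0,0]],"gripper":[1,1,1,1,1]}' 40
```

```text
clock: 6.75
position: [0.5518, 0.2165, 0.2318]
tool_rot: [-3.141, -0.0, -3.007]
force: [0.7, 0.5, -6.4]
grip_width: 0.0259
finger_force: 40.3
clock: 7.25
position: [0.5519, 0.2165, 0.2294]
tool_rot: [3.142, 0.0, -3.007]
force: [-0.5, -0.9, -6.5]
grip_width: 0.0257
finger_force: 40.3
```

```bash
python3 -m crank '{"travel":[[0,0,-0.1],[0,0,-0.2],[0,0,-0.2],[0,0,-0.2],[0,0,-0.2]],"turn":[[0,0,0],[0,0,0],[0,0,0],[0,0,0],[0,0,0]],"gripper":[1,1,1,1,1]}' 40
```

```text
clock: 7.75
position: [0.5523, 0.2166, 0.228]
tool_rot: [3.141, 0.001, -3.007]
force: [-2.0, -0.6, 6.3]
grip_width: 0.0263
finger_force: 41.4
```

```bash
python3 -m crank '{"travel":[[0,0,0],[0,0,0],[0,0,0],[0,0,0],[0,0,0]],"turn":[[0,0,0],[0,0,0],[0,0,0],[0,0,0],[0,0,0]],"gripper":[0.7,0.5,0.3,0,0]}' 30
python3 -m crank '{"travel":[[0,0,1],[0,0,3],[0,0,5],[0,0,7],[0,0,9]],"turn":[[0,0,0],[0,0,0],[0,0,0],[0,0,0],[0,0,0]],"gripper":[0,0,0,0,0]}'
python3 -m crank '{"travel":[[0.3,-3.3,0],[0.6,-6.6,0],[0.9,-9.9,0],[1.2,-13.2,-2],[1.5,-16.4,-4]],"turn":[[0,0,0],[0,0,0],[0,0,0],[0,0,0],[0,0,0]],"gripper":[0,0,0,0,0]}'
python3 -m crank '{"travel":[[0,0,-4],[0,0,-8],[0,0,-12],[0,0,-16],[0,0,-18]],"turn":[[0,0,0],[0,0,0],[0,0,0],[0,0,0],[0,0,0]],"gripper":[0,0,0,0,0]}'
python3 - <<'E'
from h import *
s=bot.observe();print(np.round(s['position'],4))
snap('scene','c'); i=cv2.imread('pics/c.png')[20:270,140:400];cv2.imwrite('pics/c1.png',cv2.resize(i,None,fx=2.2,fy=2.2,interpolation=cv2.INTER_CUBIC))
E
```

```text
clock: 8.25
position: [0.5519, 0.2165, 0.2273]
tool_rot: [3.142, 0.0, -3.007]
force: [0.3, 0.0, -0.3]
grip_width: 0.0819
finger_force: 0.0
clock: 8.75
position: [0.5519, 0.2165, 0.3189]
tool_rot: [3.141, 0.0, -3.007]
force: [-0.4, -0.2, 0.6]
grip_width: 0.0855
finger_force: 0.0
clock: 9.25
position: [0.5672, 0.0511, 0.278]
tool_rot: [3.141, 0.002, -3.007]
force: [0.9, 0.9, 0.1]
grip_width: 0.0853
finger_force: 0.0
clock: 9.75
position: [0.5659, 0.0525, 0.0949]
tool_rot: [-3.142, -0.003, -3.007]
force: [-0.5, 0.8, 0.3]
grip_width: 0.0855
finger_force: 0.0
[0.5659 0.0525 0.0949]
```

View pics/c1.png

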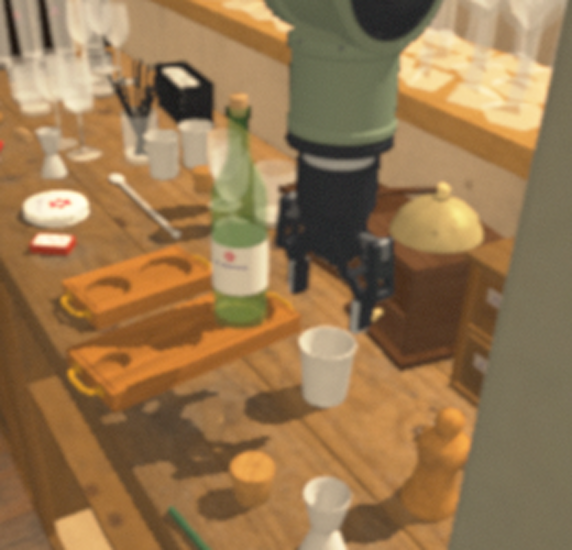

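The bottle stands in its well at (240,310), but the wine cork is missing from its earlier place at about (213,413). Looking at the whole scene.

```bash
python3 - <<'E'
from h import *
snap('scene','d'); i=cv2.imread('pics/d.png');a=i[100:300,130:330]
j=cv2.imread('pics/bt.png'); snap('top','dt'); k=cv2.imread('pics/dt.png')
o=np.hstack([cv2.resize(a,(480,480),interpolation=cv2.INTER_CUBIC),cv2.resize(k,(320,240)).repeat(1,0) if 0 else np.vstack([cv2.resize(k,(320,240)),cv2.resize(i,(320,240))])])
cv2.imwrite('pics/d1.png',o)
E
```

```text
(no output)
```

View pics/d1.png

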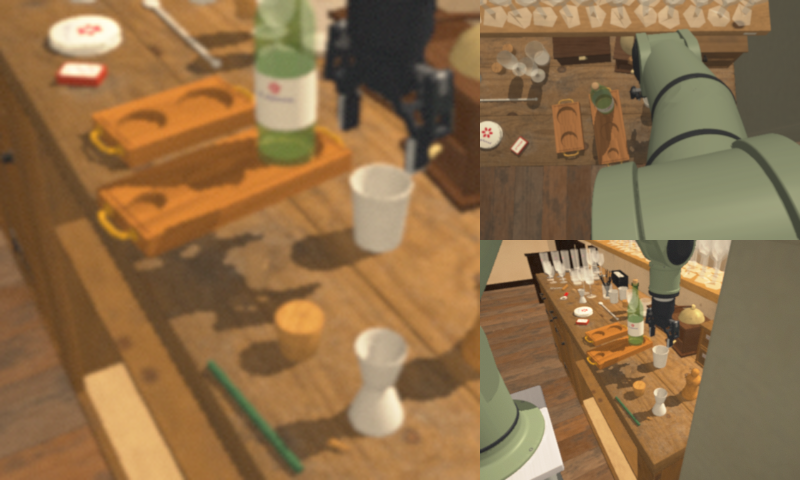

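The cork is gone from its place and the bung is unmoved at (255,237). Before moving on I'll search by differencing against the first picture.

```bash
python3 - <<'E'
from h import *
a,b,d=[cv2.imread(f'pics/{n}.png') for n in('scene0','b','d')]
h=cv2.cvtColor(d,cv2.COLOR_BGR2HSV);h0=cv2.cvtColor(a,cv2.COLOR_BGR2HSV)
print('orig cork',h0[203:214:3,237]); 
print('b cork',cv2.cvtColor(b,cv2.COLOR_BGR2HSV)[203:214:3,237],'now',h[203:214:3,237])
m=cv2.inRange(h,(8,70,150),(22,190,255));
df=(cv2.absdiff(a,d).max(2)>40).astype(np.uint8)*255
n,l,st,c=cv2.connectedComponentsWithStats(cv2.morphologyEx(m&df,cv2.MORPH_OPEN,np.ones((2,2))))
for i in range(1,n):
    if 12<st[i][4]<600: print(st[i],c[i].round(0))
o=np.hstack([cv2.resize(x[60:260,150:310],(400,500),interpolation=cv2.INTER_CUBIC) for x in (b,d)]);cv2.imwrite('pics/e.png',o)
E
```

```text
orig cork [[ 17 141 232]
 [ 15 141 197]
 [ 16 139 165]
 [ 15 139 158]]
b cork [[ 16 140 234]
 [ 15 140 198]
 [ 16 143 166]
 [ 16 143 159]] now [[ 15 136 154]
 [ 16 138 161]
 [ 16 140 162]
 [ 16 140 160]]
[321 119  14  14 112] [328. 125.]
[262 131   2  13  26] [262. 137.]
[242 134   7   7  28] [245. 137.]
[237 140   2  11  22] [238. 145.]
[310 161   5   5  21] [312. 163.]
[234 202   9   6  38] [238. 204.]
```

View pics/e.png

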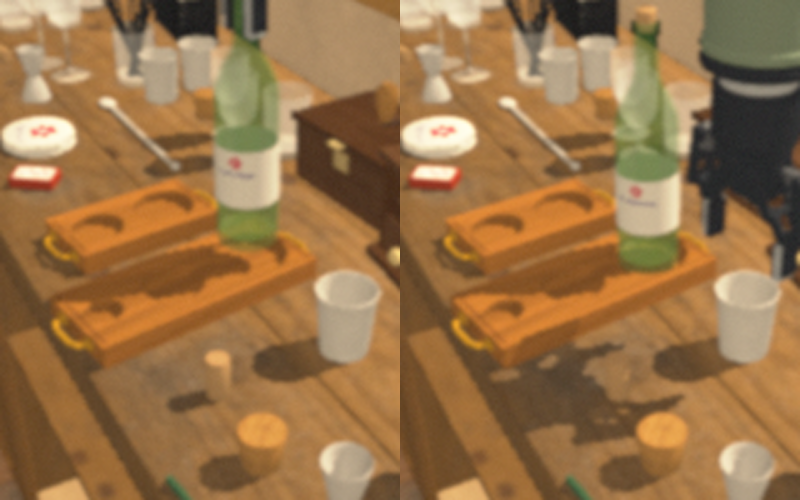

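The cork hasn't moved. Its shaded side pixels still read S≈140, V≈160, the same as before, so the gripper's shadow only camouflages its top. Carrying on with the beaker.

```bash
python3 -m crank '{"travel":[[0,0,-2],[0,0,-4],[0,0,-5.5],[0,0,-6.2],[0,0,-6.2]],"turn":[[0,0,0],[0,0,0],[0,0,0],[0,0,0],[0,0,0]],"gripper":[0,0,0,0,0]}'
python3 -m crank '{"travel":[[0,0,0],[0,0,0],[0,0,0],[0,0,0],[0,0,0]],"turn":[[0,0,0],[0,0,0],[0,0,0],[0,0,0],[0,0,0]],"gripper":[0.2,0.4,0.6,1,1]}' 30
python3 -m crank '{"travel":[[0,0,0],[0,0,0],[0,0,0],[0,0,0.5],[0,0,1]],"turn":[[0,0,0],[0,0,0],[0,0,0],[0,0,0],[0,0,0]],"gripper":[1,1,1,1,1]}' 30
```

```text
clock: 10.4
position: [0.567, 0.0525, 0.0354]
tool_rot: [-3.142, -0.0, -3.007]
force: [0.5, 0.9, -0.2]
grip_width: 0.0851
finger_force: 0.0
clock: 10.9
position: [0.5676, 0.0526, 0.0364]
tool_rot: [3.141, 0.002, -3.007]
force: [-1.6, 0.3, 8.5]
grip_width: 0.0573
finger_force: 30.1
clock: 11.4
position: [0.567, 0.0525, 0.046]
tool_rot: [-3.142, 0.0, -3.007]
force: [0.2, 0.4, -1.3]
grip_width: 0.0569
finger_force: 32.2
```

```bash
python3 -m crank '{"travel":[[0,0,1.5],[0,0,3],[-1,0,4.5],[-2.4,0,6],[-4,0,6.5]],"turn":[[0,0,0],[0,0,0],[0,0,0],[0,0,0],[0,0,0]],"gripper":[1,1,1,1,1]}' 30
python3 -m crank '{"travel":[[-2,0.5,0],[-4,1.2,0],[-5.5,2.2,0],[-6.5,3.6,0],[-6.8,5.4,0]],"turn":[[0,0,0],[0,0,0],[0,0,0],[0,0,0],[0,0,0]],"gripper":[1,1,1,1,1]}' 30
python3 -m crank '{"travel":[[0,2,0],[0,4.2,0],[0,6.4,0],[0,8.4,0],[0,9.6,0]],"turn":[[0,0,0],[0,0,0],[0,0,0],[0,0,0],[0,0,0]],"gripper":[1,1,1,1,1]}' 30
python3 -m crank '{"travel":[[0,0,0],[0,0,-1],[0,0,-2],[0,0,-2.8],[0,0,-3.2]],"turn":[[0,0,0],[0,0,0],[0,0,0],[0,0,0],[0,0,0]],"gripper":[1,1,1,1,1]}' 30
python3 - <<'E'
from h import *
s=bot.observe();print(np.round(s['position'],4))
snap('scene','f'); i=cv2.imread('pics/f.png')[60:210,150:310];cv2.imwrite('pics/f1.png',cv2.resize(i,None,fx=3,fy=3,interpolation=cv2.INTER_CUBIC))
E
```

```text
clock: 11.9
position: [0.5274, 0.0525, 0.1128]
tool_rot: [3.141, 0.003, -3.007]
force: [0.3, -0.1, -0.5]
grip_width: 0.0571
finger_force: 32.4
clock: 12.4
position: [0.4583, 0.1066, 0.1116]
tool_rot: [3.141, 0.001, -3.008]
force: [-0.4, -0.8, -1.4]
grip_width: 0.0573
finger_force: 32.4
clock: 12.9
position: [0.4591, 0.2042, 0.1114]
tool_rot: [3.141, 0.001, -3.005]
force: [0.2, -1.1, -1.7]
grip_width: 0.0569
finger_force: 32.4
clock: 13.4
position: [0.4586, 0.2016, 0.0771]
tool_rot: [-3.141, -0.001, -3.007]
force: [0.3, 0.6, -1.5]
grip_width: 0.0572
finger_force: 32.4
[0.4586 0.2016 0.0771]
```

View pics/f1.png

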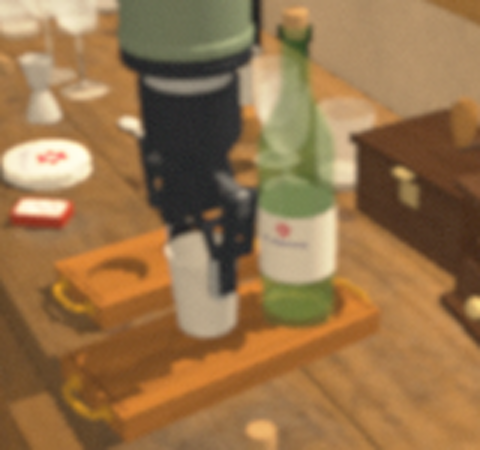

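The beaker hangs straight over the middle well at (205,325), clear of the bottle. The wine cork is visible at (262,435). Lowering.

```bash
python3 -m crank '{"travel":[[0,0,-0.8],[0,0,-1.6],[0,0,-2.2],[0,0,-2.5],[0,0,-2.5]],"turn":[[0,0,0],[0,0,0],[0,0,0],[0,0,0],[0,0,0]],"gripper":[1,1,1,1,1]}' 30
python3 -m crank '{"travel":[[0,0,-0.1],[0,0,-0.2],[0,0,-0.3],[0,0,-0.4],[0,0,-0.4]],"turn":[[0,0,0],[0,0,0],[0,0,0],[0,0,0],[0,0,0]],"gripper":[1,1,1,1,1]}' 30
```

```text
clock: 13.95
position: [0.4587, 0.2024, 0.0529]
tool_rot: [-3.141, -0.001, -3.007]
force: [-0.1, -0.8, -0.8]
grip_width: 0.0574
finger_force: 32.4
clock: 14.45
position: [0.4589, 0.2025, 0.0492]
tool_rot: [-3.142, -0.0, -3.007]
force: [-0.8, 0.0, -1.4]
grip_width: 0.0573
finger_force: 32.4
```

```bash
python3 -m crank '{"travel":[[0,0,-0.1],[0,0,-0.2],[0,0,-0.2],[0,0,-0.2],[0,0,-0.2]],"turn":[[0,0,0],[0,0,0],[0,0,0],[0,0,0],[0,0,0]],"gripper":[1,1,1,1,1]}' 30
```

```text
clock: 14.95
position: [0.4592, 0.2028, 0.0481]
tool_rot: [3.141, 0.001, -3.007]
force: [-4.5, -0.6, 22.6]
grip_width: 0.0569
finger_force: 33.6
```

```bash
python3 -m crank '{"travel":[[0,0,0],[0,0,0],[0,0,0],[0,0,0],[0,0,0]],"turn":[[0,0,0],[0,0,0],[0,0,0],[0,0,0],[0,0,0]],"gripper":[0.2,0.1,0,0,0]}' 30
python3 -m crank '{"travel":[[0,0,1.5],[0,0,4],[0,0,7],[0,0,10],[0,0,12]],"turn":[[0,0,0],[0,0,0],[0,0,0],[0,0,0],[0,0,0]],"gripper":[0,0,0,0,0]}'
python3 -m crank '{"travel":[[-0.5,-3,0],[-1,-6,0],[-1.5,-9,0],[-2,-12.2,-2],[-2.5,-15.1,-4]],"turn":[[0,0,0],[0,0,0],[0,0,0],[0,0,0],[0,0,0]],"gripper":[0.1,0.2,0.3,0.4,0.4]}'
python3 -m crank '{"travel":[[0,0,-1],[0,0,-2],[0,0,-3.5],[0,0,-5],[0,0,-5]],"turn":[[0,0,0],[0,0,0],[0,0,0],[0,0,0],[0,0,0]],"gripper":[0.4,0.4,0.4,0.4,0.4]}'
python3 - <<'E'
from h import *
s=bot.observe();print(np.round(s['position'],4),s['grip_width'])
snap('scene','g'); i=cv2.imread('pics/g.png')[60:240,150:330];cv2.imwrite('pics/g1.png',cv2.resize(i,None,fx=3.2,fy=3.2,interpolation=cv2.INTER_CUBIC))
E
```

```text
clock: 15.45
position: [0.4589, 0.2025, 0.0472]
tool_rot: [-3.141, -0.0, -3.007]
force: [-0.1, 0.4, 0.7]
grip_width: 0.085
finger_force: 0.0
clock: 15.95
position: [0.4592, 0.2026, 0.1692]
tool_rot: [3.141, 0.001, -3.007]
force: [-0.3, 0.6, 1.2]
grip_width: 0.0854
finger_force: 0.0
clock: 16.45
position: [0.4339, 0.0503, 0.1273]
tool_rot: [3.142, 0.002, -3.007]
force: [1.7, 0.1, 0.5]
grip_width: 0.0513
finger_force: 0.0
clock: 16.95
position: [0.4334, 0.0524, 0.076]
tool_rot: [3.142, -0.002, -3.005]
force: [-0.5, -0.8, 0.5]
grip_width: 0.0513
finger_force: 0.0
[0.4334 0.0524 0.076 ] 0.05127924945716064
```

View pics/g1.png

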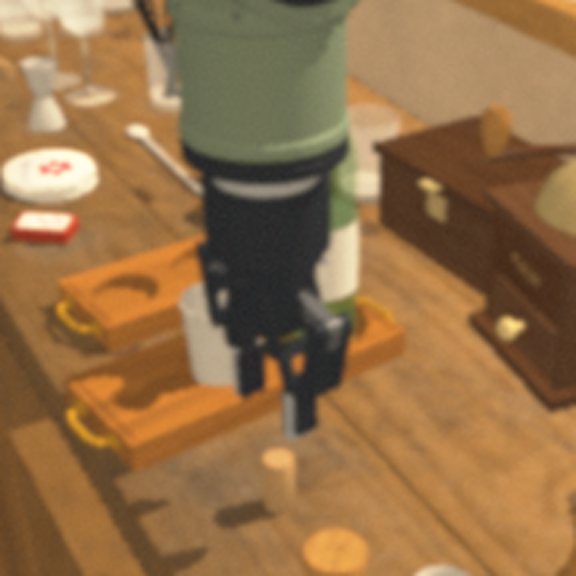

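The gripper is centred over the cork, at (278,470) in this crop, with the fingers at (250,375) and (298,415).

```bash
python3 -m crank '{"travel":[[0,0,-1.5],[0,0,-3],[0,0,-4.5],[0,0,-5.7],[0,0,-5.7]],"turn":[[0,0,0],[0,0,0],[0,0,0],[0,0,0],[0,0,0]],"gripper":[0.4,0.4,0.4,0.4,0.4]}'
python3 -m crank '{"travel":[[0,0,0],[0,0,0],[0,0,0],[0,0,0],[0,0,0]],"turn":[[0,0,0],[0,0,0],[0,0,0],[0,0,0],[0,0,0]],"gripper":[0.5,0.6,0.8,1,1]}' 25
python3 -m crank '{"travel":[[0,0,0],[0,0,0],[0,0,0.5],[0,0,1],[0,0,2]],"turn":[[0,0,0],[0,0,0],[0,0,0],[0,0,0],[0,0,0]],"gripper":[1,1,1,1,1]}' 25
```

```text
clock: 17.5
position: [0.4337, 0.0518, 0.0197]
tool_rot: [-3.142, -0.001, -3.006]
force: [0.4, 0.1, -0.7]
grip_width: 0.0513
finger_force: 0.0
clock: 18.0
position: [0.4344, 0.0516, 0.0209]
tool_rot: [3.141, 0.001, -3.007]
force: [-0.4, -0.3, 7.8]
grip_width: 0.0218
finger_force: 25.1
clock: 18.5
position: [0.4337, 0.0515, 0.0407]
tool_rot: [-3.142, -0.001, -3.007]
force: [0.3, 0.0, 0.3]
grip_width: 0.0211
finger_force: 24.6
```

```bash
python3 -m crank '{"travel":[[0,0,1.5],[0,0,3],[-0.8,0,4.5],[-1.8,0,6],[-3,0,6]],"turn":[[0,0,0],[0,0,0],[0,0,0],[0,0,0],[0,0,0]],"gripper":[1,1,1,1,1]}' 25
python3 -m crank '{"travel":[[-1,1,0],[-2,2.6,0],[-2.4,5,0],[-2.4,7.5,0],[-2.4,10,0]],"turn":[[0,0,0],[0,0,0],[0,0,0],[0,0,0],[0,0,0]],"gripper":[1,1,1,1,1]}' 25
python3 -m crank '{"travel":[[0,1.7,0],[0,3,0],[0,3.9,0],[0,3.9,-1.5],[0,3.9,-3]],"turn":[[0,0,0],[0,0,0],[0,0,0],[0,0,0],[0,0,0]],"gripper":[1,1,1,1,1]}' 25
python3 -m crank '{"travel":[[0,0,-1],[0,0,-2],[0,0,-2.8],[0,0,-3.3],[0,0,-3.3]],"turn":[[0,0,0],[0,0,0],[0,0,0],[0,0,0],[0,0,0]],"gripper":[1,1,1,1,1]}' 25
```

```text
clock: 19.0
position: [0.4044, 0.0517, 0.1021]
tool_rot: [3.141, 0.003, -3.007]
force: [0.3, 0.5, -1.9]
grip_width: 0.0214
finger_force: 24.6
clock: 19.5
position: [0.3793, 0.1523, 0.1003]
tool_rot: [3.142, -0.0, -3.007]
force: [0.4, -0.6, 0.1]
grip_width: 0.0215
finger_force: 24.6
clock: 20.0
position: [0.38, 0.1905, 0.0701]
tool_rot: [3.141, 0.001, -3.007]
force: [1.0, 0.4, -1.2]
grip_width: 0.0218
finger_force: 24.6
clock: 20.5
position: [0.3797, 0.1903, 0.0368]
tool_rot: [-3.141, -0.001, -3.007]
force: [1.0, 0.3, 0.3]
grip_width: 0.0213
finger_force: 24.6
```

```bash
python3 -m crank '{"travel":[[0,0,-0.1],[0,0,-0.2],[0,0,-0.3],[0,0,-0.3],[0,0,-0.3]],"turn":[[0,0,0],[0,0,0],[0,0,0],[0,0,0],[0,0,0]],"gripper":[1,1,1,1,1]}' 25
python3 -m crank '{"travel":[[0,0,-0.1],[0,0,-0.15],[0,0,-0.15],[0,0,-0.15],[0,0,-0.15]],"turn":[[0,0,0],[0,0,0],[0,0,0],[0,0,0],[0,0,0]],"gripper":[1,1,1,1,1]}' 25
```

```text
clock: 21.0
position: [0.3799, 0.1905, 0.0344]
tool_rot: [3.142, 0.0, -3.007]
force: [0.4, -0.0, -0.1]
grip_width: 0.021
finger_force: 24.6
clock: 21.5
position: [0.38, 0.1905, 0.0329]
tool_rot: [3.142, 0.0, -3.007]
force: [-0.6, -0.1, 5.8]
grip_width: 0.0213
finger_force: 25.1
```

```bash
python3 -m crank '{"travel":[[0,0,0],[0,0,0],[0,0,0],[0,0,0],[0,0,0]],"turn":[[0,0,0],[0,0,0],[0,0,0],[0,0,0],[0,0,0]],"gripper":[0.7,0.5,0.4,0.4,0.4]}' 30
python3 -m crank '{"travel":[[0,0,1.5],[0,0,4],[0,0,7],[0,0,11],[0,0,15]],"turn":[[0,0,0],[0,0,0],[0,0,0],[0,0,0],[0,0,0]],"gripper":[0.4,0.4,0.4,0,0]}'
python3 -m crank '{"travel":[[2,-3.5,0],[4,-7,0],[6,-10.5,0],[8,-14,0],[10,-17.5,0]],"turn":[[0,0,0],[0,0,0],[0,0,0],[0,0,0],[0,0,0]],"gripper":[0,0,0,0,0]}'
python3 -m crank '{"travel":[[2.2,-3.5,0],[4.4,-7,0],[6.6,-10.5,0],[8,-13.5,0],[8.7,-14.9,0]],"turn":[[0,0,0],[0,0,0],[0,0,0],[0,0,0],[0,0,0]],"gripper":[0,0,0,0,0]}'
python3 - <<'E'
from h import *
from scipy.optimize import fsolve
import pickle
s=bot.observe();print(np.round(s['position'],4),np.round(s['qpos'],2))
f=pickle.load(open('f0.pkl','rb'))['scene']
im=cv2.imread('pics/scene0.png');h=cv2.cvtColor(im,cv2.COLOR_BGR2HSV)
m=cv2.inRange(h,(8,165,110),(18,255,255))
n,l,st,c=cv2.connectedComponentsWithStats(m)
for i in range(1,n):
    if st[i][4]>100 and c[i][0]>300 and c[i][1]>190: print(st[i]); ys,xs=np.where(l==i)
for y in range(ys.min(),ys.max()+1,3): print(y,xs[ys==y].min(),xs[ys==y].max(),end=' | ')
th=np.linspace(0,2*np.pi,200)
def ext(c): 
    q=np.array([proj(f,[c[0]+.026*np.cos(a),c[1]+.026*np.sin(a),0.003]) for a in th]);return q[:,0].min(),q[:,1].max()
for c in[(.5657,-.1256),(.567,-.130),(.567,-.134)]: print(c,np.round(ext(c),1))
snap('scene','hh'); i=cv2.imread('pics/hh.png')[60:290,150:370];cv2.imwrite('pics/hh1.png',cv2.resize(i,None,fx=2.6,fy=2.6,interpolation=cv2.INTER_CUBIC))
E
```

```text
clock: 22.0
position: [0.3799, 0.1905, 0.0328]
tool_rot: [-3.142, -0.0, -3.007]
force: [0.5, 0.2, 0.2]
grip_width: 0.0518
finger_force: 0.0
clock: 22.5
position: [0.3795, 0.1901, 0.1842]
tool_rot: [-3.141, -0.001, -3.007]
force: [1.4, 0.7, -0.1]
grip_width: 0.078
finger_force: 0.0
clock: 23.0
position: [0.4804, 0.014, 0.1829]
tool_rot: [3.141, 0.0, -3.006]
force: [-0.1, -0.2, 0.3]
grip_width: 0.0856
finger_force: 0.0
clock: 23.5
position: [0.5673, -0.1366, 0.1825]
tool_rot: [-3.141, -0.0, -3.009]
force: [-0.4, -0.1, 0.4]
grip_width: 0.0853
finger_force: 0.0
[ 0.5673 -0.1366  0.1825] [-0.08  0.53  0.31  1.77 -0.2   0.87  2.02]
[322 205  31  52 981]
205 341 345 | 208 339 349 | 211 337 350 | 214 333 349 | 217 331 351 | 220 330 352 | 223 331 352 | 226 331 351 | 229 331 350 | 232 330 347 | 235 328 346 | 238 325 346 | 241 324 346 | 244 323 347 | 247 322 346 | 250 325 346 | 253 328 344 | 256 336 338 | (0.5657, -0.1256) [321.4 255. ]
(0.567, -0.13) [323.2 256.2]
(0.567, -0.134) [324.4 257.5]
```

View pics/hh1.png

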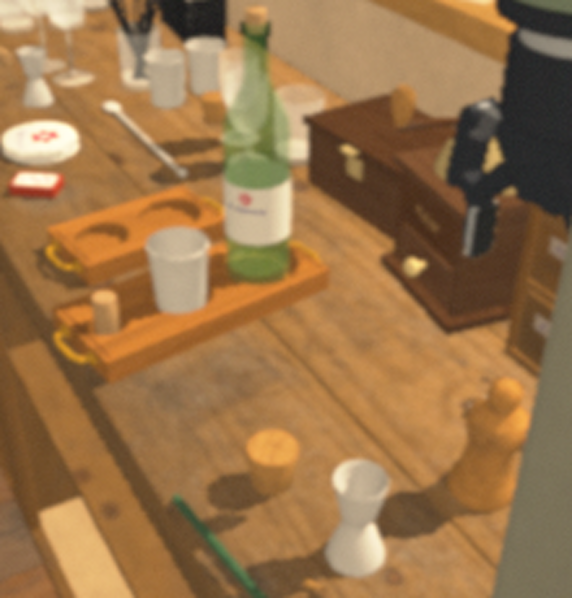

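The wine set is in place: cork (105,310), beaker (180,270), bottle (258,215). The bung (272,460), jigger (357,515) and mill (490,445) are undisturbed. The mill leans about 4° towards −y. Descending on it.

```bash
python3 -m crank '{"travel":[[0,0,-3],[0,0,-6],[0,0,-9],[0,0,-11.5],[0,0,-12.6]],"turn":[[0,0,0],[0,0,0],[0,0,0],[0,0,0],[0,0,0]],"gripper":[0,0,0,0,0]}'
python3 -m crank '{"travel":[[0,0,0],[0,0,0],[0,0,0],[0,0,0],[0,0,0]],"turn":[[0,0,0],[0,0,0],[0,0,0],[0,0,0],[0,0,0]],"gripper":[0.15,0.3,0.45,0.6,1]}' 40
python3 -m crank '{"travel":[[0,0,0],[0,0,0],[0,0,0],[0,0,0],[0,0,0]],"turn":[[0,0,0],[0,0,0],[0,0,0],[0,0,0],[0,0,0]],"gripper":[1,1,1,1,1]}' 40
```

```text
clock: 24.05
position: [0.5657, -0.1324, 0.0548]
tool_rot: [3.14, -0.003, -3.006]
force: [-0.1, -0.4, 0.3]
grip_width: 0.0856
finger_force: 0.0
clock: 24.55
position: [0.5679, -0.1333, 0.0584]
tool_rot: [-3.141, 0.002, -3.006]
force: [-1.3, 1.8, 9.8]
grip_width: 0.0444
finger_force: 39.4
clock: 25.05
position: [0.5679, -0.1332, 0.0584]
tool_rot: [-3.141, 0.003, -3.006]
force: [-1.3, 3.0, 10.4]
grip_width: 0.0443
finger_force: 39.4
```

```bash
python3 -m crank '{"travel":[[0,0,1],[0,0,3],[0,0,5.5],[0,0,8.5],[0,0,11]],"turn":[[0,0,0],[0,0,0],[0,0,0],[0,0,0],[0,0,0]],"gripper":[1,1,1,1,1]}' 40
python3 -m crank '{"travel":[[-0.8,0.8,0],[-2.6,2.2,0],[-5.4,4,0],[-8.4,6,0],[-11.4,8.4,0]],"turn":[[0,0,0],[0,0,0],[0,0,0],[0,0,0],[0,0,0]],"gripper":[1,1,1,1,1]}' 40
python3 -m crank '{"travel":[[-2.2,3,0],[-3.4,6.2,0],[-3.4,9.6,0],[-3.4,13,0],[-3.4,16.4,0]],"turn":[[0,0,0],[0,0,0],[0,0,0],[0,0,0],[0,0,0]],"gripper":[1,1,1,1,1]}' 40
python3 -m crank '{"travel":[[0,3.4,0],[0,7,0],[0,10.6,0],[0,14.2,0],[0,17.8,0]],"turn":[[0,0,0],[0,0,0],[0,0,0],[0,0,0],[0,0,0]],"gripper":[1,1,1,1,1]}' 40
python3 -m crank '{"travel":[[0,3,0],[0.4,5,0],[1.6,6,0],[3.8,6,0],[6,6,0]],"turn":[[0,0,0],[0,0,0],[0,0,0],[0,0,0],[0,0,0]],"gripper":[1,1,1,1,1]}' 40
python3 -m crank '{"travel":[[2,0,0],[3,0,0],[3.5,0,0],[3.5,0,0],[3.5,0,0]],"turn":[[0,0,0],[0,0,0],[0,0,0],[0,0,0],[0,0,0]],"gripper":[1,1,1,1,1]}' 40
python3 - <<'E'
from h import *
s=bot.observe();print(np.round(s['position'],4),np.round(s['qpos'],2))
f=snap('scene','k')
im=cv2.imread('pics/k.png');h=cv2.cvtColor(im,cv2.COLOR_BGR2HSV)
m=cv2.inRange(h,(8,165,110),(18,255,255));l=cv2.connectedComponentsWithStats(m)
for i in range(1,l[0]):
    if l[2][i][4]>60: print(l[2][i])
p=s['position']; z=p[2]-.058
print('expect foot px',proj(f,[p[0],p[1],z]),proj(f,[p[0],p[1]+.005,z]),'mid',proj(f,[p[0],p[1],z+.06]))
c=proj(f,[p[0],p[1],z]).astype(int); R=slice(max(c[1]-40,0),c[1]+25),slice(c[0]-30,c[0]+30)
mm=m[R]
for r in range(0,mm.shape[0],3):
    x=np.where(mm[r])[0]
    if len(x): print(r+R[0].start,x.min()+R[1].start,x.max()+R[1].start,end=' | ')
E
```

```text
clock: 25.55
position: [0.567, -0.1337, 0.1693]
tool_rot: [-3.141, 0.001, -3.007]
force: [0.6, 0.8, -1.9]
grip_width: 0.0443
finger_force: 41.2
clock: 26.05
position: [0.451, -0.049, 0.1668]
tool_rot: [3.142, -0.0, -3.007]
force: [0.8, 1.9, -2.1]
grip_width: 0.0446
finger_force: 41.2
clock: 26.55
position: [0.4181, 0.1159, 0.167]
tool_rot: [3.141, 0.0, -3.007]
force: [0.7, -0.1, -2.1]
grip_width: 0.0442
finger_force: 41.1
clock: 27.05
position: [0.418, 0.2938, 0.1669]
tool_rot: [-3.142, -0.0, -3.006]
force: [1.6, -0.4, -1.4]
grip_width: 0.0441
finger_force: 41.1
clock: 27.55
position: [0.4787, 0.3529, 0.1668]
tool_rot: [-3.141, -0.0, -3.005]
force: [-0.5, 0.1, -2.2]
grip_width: 0.0446
finger_force: 41.1
clock: 28.05
position: [0.513, 0.3526, 0.1668]
tool_rot: [-3.142, -0.001, -3.006]
force: [0.2, -0.2, -2.3]
grip_width: 0.0446
finger_force: 41.1
[0.513  0.3526 0.1668] [-0.85  0.6   0.24  1.68 -0.17  0.88  1.16]
[ 222   17  161   78 1431]
[202  76  19  43 403]
[300  94  10  15  89]
[ 167  131  110   76 3542]
[151 193  34  37 301]
[245 226  20  23 324]
[179 234  48  79 697]
[221 319  32  48 502]
[203 350  12  26  74]
expect foot px [212.68086914 114.81362476] [211.95242116 114.1332805 ] mid [211.12675385  93.83322798]
77 206 209 | 80 206 209 | 83 207 209 | 86 204 209 | 89 203 209 | 92 205 209 | 95 204 209 | 98 204 233 | 101 204 234 | 104 204 234 | 107 204 218 | 110 204 220 | 113 202 220 | 116 204 218 | 131 218 220 | 134 208 227 | 137 198 233 |
```

```bash
python3 -m crank '{"travel":[[0.2,0,-2],[0.2,0,-4],[0.2,0,-6],[0.2,0,-8],[0.2,0,-9]],"turn":[[0,0,0],[0,0,0],[0,0,0],[0,0,0],[0,0,0]],"gripper":[1,1,1,1,1]}' 40
python3 -m crank '{"travel":[[0,0,-0.1],[0,0,-0.2],[0,0,-0.3],[0,0,-0.3],[0,0,-0.3]],"turn":[[0,0,0],[0,0,0],[0,0,0],[0,0,0],[0,0,0]],"gripper":[1,1,1,1,1]}' 40
python3 - <<'E'
from h import *
snap('scene','m'); i=cv2.imread('pics/m.png')[50:170,150:270];cv2.imwrite('pics/m1.png',cv2.resize(i,None,fx=4.5,fy=4.5,interpolation=cv2.INTER_CUBIC))
E
```

```text
clock: 28.6
position: [0.5147, 0.3524, 0.0754]
tool_rot: [-3.141, -0.002, -3.006]
force: [-0.7, 0.2, -1.9]
grip_width: 0.0445
finger_force: 41.1
clock: 29.1
position: [0.5161, 0.3527, 0.0743]
tool_rot: [3.141, 0.001, -3.007]
force: [-0.1, 0.2, -2.1]
grip_width: 0.0443
finger_force: 41.1
```

```bash
python3 -m crank '{"travel":[[0,0,-0.1],[0,0,-0.2],[0,0,-0.25],[0,0,-0.25],[0,0,-0.25]],"turn":[[0,0,0],[0,0,0],[0,0,0],[0,0,0],[0,0,0]],"gripper":[1,1,1,1,1]}' 40
python3 -m crank '{"travel":[[0,0,-0.1],[0,0,-0.15],[0,0,-0.15],[0,0,-0.15],[0,0,-0.15]],"turn":[[0,0,0],[0,0,0],[0,0,0],[0,0,0],[0,0,0]],"gripper":[1,1,1,1,1]}' 40
```

```text
clock: 29.65
position: [0.5159, 0.3525, 0.0713]
tool_rot: [-3.142, -0.0, -3.007]
force: [0.1, 0.3, -2.1]
grip_width: 0.0441
finger_force: 41.1
clock: 30.15
position: [0.5163, 0.3527, 0.0704]
tool_rot: [3.141, 0.001, -3.007]
force: [-0.3, -0.7, 7.1]
grip_width: 0.0444
finger_force: 41.8
```

```bash
python3 -m crank '{"travel":[[0,0,0],[0,0,0],[0,0,0],[0,0,0],[0,0,0]],"turn":[[0,0,0],[0,0,0],[0,0,0],[0,0,0],[0,0,0]],"gripper":[0.4,0.3,0.2,0,0]}' 30
python3 -m crank '{"travel":[[0,0,1.5],[0,0,4],[0,0,7],[0,0,10],[-2,0,12]],"turn":[[0,0,0],[0,0,0],[0,0,0],[0,0,0],[0,0,0]],"gripper":[0,0,0,0,0]}'
python3 -m crank '{"travel":[[-3,0,0],[-6,-1,0],[-7.6,-4,0],[-7.6,-8,0],[-7.6,-12,0]],"turn":[[0,0,0],[0,0,0],[0,0,0],[0,0,0],[0,0,0]],"gripper":[0,0,0,0,0]}'
python3 -m crank '{"travel":[[0,-4.5,0],[0,-9,0],[0,-13.5,0],[0,-18,0],[0,-22.5,0]],"turn":[[0,0,0],[0,0,0],[0,0,0],[0,0,0],[0,0,0]],"gripper":[0,0,0,0,0]}'
python3 -m crank '{"travel":[[0.6,-4,0],[1.2,-8,0],[1.8,-11,0],[2.3,-14.3,0],[2.3,-14.3,0]],"turn":[[0,0,0],[0,0,0],[0,0,0],[0,0,0],[0,0,0]],"gripper":[0,0,0,0,0]}'
python3 - <<'E'
from h import *
s=bot.observe();print(np.round(s['position'],4),np.round(s['qpos'],2))
snap('scene','n'); i=cv2.imread('pics/n.png')[50:280,150:370];cv2.imwrite('pics/n1.png',cv2.resize(i,None,fx=2.6,fy=2.6,interpolation=cv2.INTER_CUBIC))
E
```

```text
clock: 30.65
position: [0.5159, 0.3525, 0.0697]
tool_rot: [-3.142, -0.0, -3.007]
force: [1.0, -1.0, -0.5]
grip_width: 0.0856
finger_force: 0.0
clock: 31.15
position: [0.4979, 0.3521, 0.193]
tool_rot: [3.141, 0.003, -3.009]
force: [-0.4, -0.6, 0.1]
grip_width: 0.0855
finger_force: 0.0
clock: 31.65
position: [0.4194, 0.2316, 0.1909]
tool_rot: [3.141, 0.001, -3.005]
force: [1.1, -1.3, -0.9]
grip_width: 0.0851
finger_force: 0.0
clock: 32.15
position: [0.4198, 0.0058, 0.1909]
tool_rot: [3.141, 0.001, -3.007]
force: [1.3, 0.8, -0.1]
grip_width: 0.0853
finger_force: 0.0
clock: 32.65
position: [0.4431, -0.1395, 0.1909]
tool_rot: [-3.14, 0.001, -3.012]
force: [-0.2, 0.7, 0.2]
grip_width: 0.0853
finger_force: 0.0
[ 0.4431 -0.1395  0.1909] [-0.13  0.35  0.38  2.07 -0.18  0.76  2.07]
```

```bash
python3 -m crank '{"travel":[[0,0,-4],[0,0,-8],[0,0,-12],[0,0,-15],[0,0,-16.2]],"turn":[[0,0,0],[0,0,0],[0,0,0],[0,0,0],[0,0,0]],"gripper":[0,0,0,0,0]}'
python3 -m crank '{"travel":[[0,0,0],[0,0,0],[0,0,0],[0,0,0],[0,0,0]],"turn":[[0,0,0],[0,0,0],[0,0,0],[0,0,0],[0,0,0]],"gripper":[0.15,0.3,0.45,0.6,1]}' 30
python3 -m crank '{"travel":[[0,0,0],[0,0,0],[0,0,0.3],[0,0,0.8],[0,0,2]],"turn":[[0,0,0],[0,0,0],[0,0,0],[0,0,0],[0,0,0]],"gripper":[1,1,1,1,1]}' 30
```

```text
clock: 33.2
position: [0.442, -0.1343, 0.0262]
tool_rot: [3.14, -0.002, -3.006]
force: [-0.5, -0.5, 0.6]
grip_width: 0.0852
finger_force: 0.0
clock: 33.7
position: [0.4438, -0.1355, 0.0293]
tool_rot: [-3.141, 0.002, -3.006]
force: [-2.5, 1.2, 17.2]
grip_width: 0.039
finger_force: 28.2
clock: 34.2
position: [0.4427, -0.1354, 0.0483]
tool_rot: [3.141, -0.001, -3.007]
force: [-0.1, -0.5, -1.1]
grip_width: 0.039
finger_force: 30.7
```

Grip reads 39 mm against an expected 43 mm, so I'll check how the jigger hangs before carrying it.

```bash
python3 - <<'E'
from h import *
s=bot.observe();p=s['position']
f=snap('scene','q');im=cv2.imread('pics/q.png')
h=cv2.cvtColor(im,cv2.COLOR_BGR2HSV);m=cv2.inRange(h,(0,0,120),(180,80,255))
z=p[2]-.028
ft=proj(f,[.4435,-.1365,z]);tp=proj(f,[.4435,-.1365,z+.076]);print('axis foot/top',ft,tp)
for y in range(int(tp[1])-12,int(ft[1])+16,3):
    x=np.where(m[y,255:320])[0]
    if len(x): print(y,x.min()+255,x.max()+255,len(x),end=' | ')
i=im[150:290,220:360];cv2.imwrite('pics/q1.png',cv2.resize(i,None,fx=4,fy=4,interpolation=cv2.INTER_CUBIC))
E
```

```text
axis foot/top [287.42794763 265.77189797] [289.85903225 236.02463096]
224 307 312 6 | 227 309 315 7 | 230 281 318 15 | 233 278 319 15 | 236 274 288 15 | 239 274 299 15 | 242 274 298 15 | 245 274 291 13 | 248 280 291 12 | 251 282 292 11 | 254 281 294 14 | 257 279 294 16 | 260 278 293 16 | 263 276 294 19 | 266 276 297 22 | 269 276 297 22 | 272 279 294 16 |
```

View pics/q1.png

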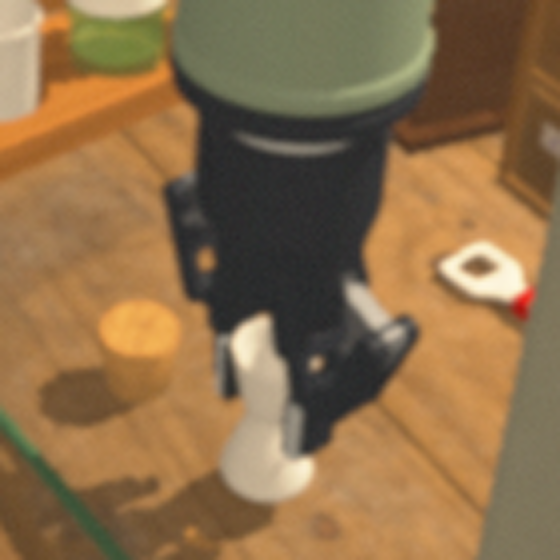

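The jigger hangs upright and centred in the pads, its foot at (268,465) in the crop, so the 39 mm reading is harmless. The bung is untouched at (140,350). Carrying the jigger over.

```bash
python3 -m crank '{"travel":[[0,0,1],[0,0,3],[0,0,5.5],[0,0,8.5],[0,0,11.5]],"turn":[[0,0,0],[0,0,0],[0,0,0],[0,0,0],[0,0,0]],"gripper":[1,1,1,1,1]}' 30
python3 -m crank '{"travel":[[-0.2,1,0],[-0.4,3,0],[-0.6,6,0],[-0.9,9.2,0],[-1.2,12.6,0]],"turn":[[0,0,0],[0,0,0],[0,0,0],[0,0,0],[0,0,0]],"gripper":[1,1,1,1,1]}' 30
python3 -m crank '{"travel":[[0,3.6,0],[0,7.2,0],[0,10.8,0],[0,14.4,0],[0,18,0]],"turn":[[0,0,0],[0,0,0],[0,0,0],[0,0,0],[0,0,0]],"gripper":[1,1,1,1,1]}' 30
python3 -m crank '{"travel":[[0,3.6,0],[0,7.2,0],[0,10.6,0],[0,13.4,0],[0,15.6,0]],"turn":[[0,0,0],[0,0,0],[0,0,0],[0,0,0],[0,0,0]],"gripper":[1,1,1,1,1]}' 30
python3 -m crank '{"travel":[[0,1.2,0],[0,1.8,0],[0,1.8,-1.5],[0,1.8,-4],[0,1.8,-6]],"turn":[[0,0,0],[0,0,0],[0,0,0],[0,0,0],[0,0,0]],"gripper":[1,1,1,1,1]}' 30
python3 - <<'E'
from h import *
s=bot.observe();p=s['position'];print(np.round(p,4))
f=snap('scene','r');im=cv2.imread('pics/r.png')
h=cv2.cvtColor(im,cv2.COLOR_BGR2HSV);m=cv2.inRange(h,(0,0,110),(180,85,255))
z=p[2]-.028
ft=proj(f,[*p[:2],z]);print('foot',ft,'well',proj(f,[.4308,.3446,.024]))
x0=int(ft[0])-30
for y in range(int(ft[1])-20,int(ft[1])+12,2):
    x=np.where(m[y,x0:x0+60])[0]
    if len(x): print(y,x.min()+x0,x.max()+x0,len(x),end=' | ')
E
```

```text
clock: 34.75
position: [0.4425, -0.1355, 0.1644]
tool_rot: [3.142, -0.0, -3.007]
force: [0.0, 0.3, -0.3]
grip_width: 0.0387
finger_force: 30.7
clock: 35.25
position: [0.4302, -0.0083, 0.1627]
tool_rot: [3.142, -0.0, -3.007]
force: [-0.2, 0.8, -1.2]
grip_width: 0.0392
finger_force: 30.7
clock: 35.75
position: [0.4301, 0.1721, 0.1627]
tool_rot: [-3.142, -0.0, -3.006]
force: [0.8, -0.7, 0.3]
grip_width: 0.039
finger_force: 30.7
clock: 36.25
position: [0.4299, 0.3284, 0.1625]
tool_rot: [-3.142, -0.001, -3.005]
force: [-0.6, 0.4, 0.1]
grip_width: 0.0389
finger_force: 30.7
clock: 36.75
position: [0.4309, 0.3433, 0.1019]
tool_rot: [-3.141, -0.0, -3.008]
force: [0.4, -0.5, -1.7]
grip_width: 0.0386
finger_force: 30.7
[0.4309 0.3433 0.1019]
foot [186.84941226 134.31648515] well [188.67195459 150.18424772]
114 156 206 28 | 116 156 185 30 | 118 156 185 29 | 120 156 186 29 | 122 157 186 19 | 124 182 186 5 | 126 181 192 9 | 128 156 192 28 | 130 156 193 29 | 132 179 193 15 | 134 179 194 16 | 136 179 193 15 | 138 184 187 4 |
```

```bash
python3 -m crank '{"travel":[[0,0,-1.5],[0,0,-3],[0,0,-4.3],[0,0,-5.2],[0,0,-5.6]],"turn":[[0,0,0],[0,0,0],[0,0,0],[0,0,0],[0,0,0]],"gripper":[1,1,1,1,1]}' 30
python3 -m crank '{"travel":[[0,0,-0.1],[0,0,-0.2],[0,0,-0.3],[0,0,-0.3],[0,0,-0.3]],"turn":[[0,0,0],[0,0,0],[0,0,0],[0,0,0],[0,0,0]],"gripper":[1,1,1,1,1]}' 30
python3 -m crank '{"travel":[[0,0,-0.1],[0,0,-0.15],[0,0,-0.15],[0,0,-0.15],[0,0,-0.15]],"turn":[[0,0,0],[0,0,0],[0,0,0],[0,0,0],[0,0,0]],"gripper":[1,1,1,1,1]}' 30
```

```text
clock: 37.3
position: [0.4308, 0.344, 0.0463]
tool_rot: [-3.141, -0.001, -3.007]
force: [-0.2, 0.0, -0.4]
grip_width: 0.0388
finger_force: 30.7
clock: 37.8
position: [0.431, 0.3446, 0.044]
tool_rot: [3.141, 0.0, -3.007]
force: [-0.8, 0.4, -0.8]
grip_width: 0.039
finger_force: 30.7
clock: 38.3
position: [0.4309, 0.3445, 0.0423]
tool_rot: [-3.142, 0.0, -3.007]
force: [0.1, 0.1, -0.3]
grip_width: 0.039
finger_force: 30.7
```

```bash
python3 -m crank '{"travel":[[0,0,-0.1],[0,0,-0.15],[0,0,-0.15],[0,0,-0.15],[0,0,-0.15]],"turn":[[0,0,0],[0,0,0],[0,0,0],[0,0,0],[0,0,0]],"gripper":[1,1,1,1,1]}' 30
```

```text
clock: 38.8
position: [0.431, 0.3445, 0.0413]
tool_rot: [3.141, 0.0, -3.007]
force: [-3.6, -1.3, 12.1]
grip_width: 0.0391
finger_force: 32.1
```

```bash
python3 -m crank '{"travel":[[0,0,0],[0,0,0],[0,0,0],[0,0,0],[0,0,0]],"turn":[[0,0,0],[0,0,0],[0,0,0],[0,0,0],[0,0,0]],"gripper":[0.4,0.3,0.2,0,0]}' 30
python3 -m crank '{"travel":[[0,0,1.5],[0,0,4],[0,0,8],[0,0,12],[0,0,16]],"turn":[[0,0,0],[0,0,0],[0,0,0],[0,0,0],[0,0,0]],"gripper":[0,0,0,0,0]}'
python3 -m crank '{"travel":[[-2.4,4,1],[-4.8,8,1],[-7.2,12,1],[-9.6,16,1],[-12,20,1]],"turn":[[0,0,0],[0,0,0],[0,0,0],[0,0,0],[0,0,0]],"gripper":[0,0,0,0,0]}'
python3 -m crank '{"travel":[[-2.4,1,0],[-4.8,2,0],[-7.2,3,0],[-9.6,4,0],[-10.5,4,0]],"turn":[[0,0,0],[0,0,0],[0,0,0],[0,0,0],[0,0,0]],"gripper":[0,0,0,0,0]}'
python3 - <<'E'
from h import *
t=snap('top','z');s=snap('scene','zs')
im=cv2.imread('pics/z.png');i0=cv2.imread('pics/top0.png')
# blobs of change vs first top picture
W=[('bottle',.5527,.216,.012,.269,.0135,.0325),('beaker',.4587,.2024,.012,.069,.0295,.024),('cork',.3795,.191,.012,.042,.011,.011),('mill',.5152,.3546,.012,.105,.009,.026),('jigger',.4308,.3446,.012,.076,.0215,.0215)]
for cam,f,a,b in(('top',t,i0,im),('scene',s,cv2.imread('pics/scene0.png'),cv2.imread('pics/zs.png'))):
  d=cv2.absdiff(a,b).max(2)
  print(cam)
  for n,x,y,z,H,rt,rf in W:
    tp=proj(f,[x,y,z+H]);k=int(proj(f,[x+rt,y,z+H])[0]*0+16)
    u,v=tp.round().astype(int);pt=d[v-k:v+k,u-k:u+k];M=cv2.moments((pt>30).astype(np.uint8),True)
    print(n,'top expect',tp.round(1),'foot',proj(f,[x,y,z]).round(1),'diff centroid',np.round([M['m10']/max(M['m00'],1)+u-k,M['m01']/max(M['m00'],1)+v-k],1))
# rim/top circles
g=cv2.medianBlur(cv2.cvtColor(cv2.resize(im,None,fx=3,fy=3,interpolation=cv2.INTER_CUBIC),cv2.COLOR_BGR2GRAY),5)
for n,x,y,z,H,rt,rf in W:
    c=proj(t,[x,y,z+H]);r=np.linalg.norm(proj(t,[x+rt,y,z+H])-c)
    u,v=(c*3).astype(int);w=int(3*r+36);R=g[max(v-w,0):v+w,max(u-w,0):u+w]
    q=cv2.HoughCircles(R,cv2.HOUGH_GRADIENT,1,20,param1=60,param2=9,minRadius=int(3*r*.8),maxRadius=int(3*r*1.2)+1)
    if q is not None: 
        for e in q[0][:2]: print(n,'top xy',onz(t,(e[0]+u-w)/3,(e[1]+v-w)/3,z+H)[:2].round(4),'target',x,y)
h=cv2.cvtColor(im,cv2.COLOR_BGR2HSV)
u,v=proj(t,[.4269,-.0438,.038]).astype(int);print('bung diff',cv2.absdiff(im,i0)[v-10:v+10,u-10:u+10].max(), np.round(bot.observe()['position'],3))
E
```

```text
clock: 39.3
position: [0.4309, 0.3444, 0.0407]
tool_rot: [-3.141, -0.0, -3.007]
force: [-0.6, -0.6, -0.2]
grip_width: 0.0853
finger_force: 0.0
clock: 39.8
position: [0.4308, 0.3441, 0.2035]
tool_rot: [3.141, 0.0, -3.007]
force: [-0.8, 0.4, 0.2]
grip_width: 0.0854
finger_force: 0.0
clock: 40.3
position: [0.3097, 0.5458, 0.2122]
tool_rot: [3.141, 0.0, -3.007]
force: [0.6, 0.3, 0.4]
grip_width: 0.0856
finger_force: 0.0
clock: 40.8
position: [0.203, 0.5856, 0.2117]
tool_rot: [3.141, -0.001, -3.004]
force: [-0.3, 0.2, -0.0]
grip_width: 0.0853
finger_force: 0.0
top
bottle top expect [182.7 136.3] foot [200.6 169.2] diff centroid [187.6 143.4]
beaker top expect [203.6 206.9] foot [206.7 210.2] diff centroid [202.2 206.8]
cork top expect [210.4 245.2] foot [212.  245.6] diff centroid [205.5 241.6]
mill top expect [125.7 178.1] foot [139.  186.4] diff centroid [132.5 183.1]
jigger top expect [133.8 221.1] foot [142.9 223.7] diff centroid [137.5 220.3]
scene
bottle top expect [248.3  62.8] foot [249.2 164.3] diff centroid [247.8  72.2]
beaker top expect [217.7 153.1] foot [219.3 176.4] diff centroid [217.3 155.8]
cork top expect [189.7 173.3] foot [191.6 187.6] diff centroid [192.6 176.8]
mill top expect [212.9 111.6] foot [215.4 145.2] diff centroid [215.2 120.2]
jigger top expect [186.1 129.4] foot [189.1 153.9] diff centroid [187.4 135.3]
bottle top xy [0.5502 0.2131] target 0.5527 0.216
beaker top xy [0.4587 0.2005] target 0.4587 0.2024
cork top xy [0.3796 0.1879] target 0.3795 0.191
cork top xy [0.3646 0.2105] target 0.3795 0.191
jigger top xy [0.4307 0.3397] target 0.4308 0.3446
jigger top xy [0.4216 0.328 ] target 0.4308 0.3446
bung diff 74 [0.205 0.585 0.212]
```

```bash
python3 - <<'E'
from h import *
s=bot.grab_frame('scene');t=bot.grab_frame('top')
for cam,f in(('scene',s),('top',t)):
    d=(cv2.absdiff(cv2.imread(f'pics/{cam}0.png'),cv2.cvtColor(np.asarray(f['pixels'],np.uint8),cv2.COLOR_RGB2BGR)).max(2)>30).astype(np.uint8)
    for n,x,y,H in(('mill',.5152,.3546,.112),('jigger',.4308,.3446,.076)):
        a,b=proj(f,[x,y,.012]),proj(f,[x,y,.012+H]);print(cam,n,'foot',a.round(1),'top',b.round(1))
        for v in range(int(min(a[1],b[1]))-14,int(max(a[1],b[1]))+12,4):
            u0=int(min(a[0],b[0]))-22;w=np.where(d[v,u0:u0+55])[0]
            if len(w):print(v,w.min()+u0,w.max()+u0,len(w),end=' | ')
        print()
u,v=proj(s,[.4269,-.0438,.019]).astype(int)
for n in('scene0','zs'):
    h=cv2.cvtColor(cv2.imread(f'pics/{n}.png'),cv2.COLOR_BGR2HSV)[v-25:v+25,u-25:u+25];m=cv2.inRange(h,(8,165,90),(20,255,255));M=cv2.moments(m,True);print(n,M['m00'],M['m10']/M['m00'],M['m01']/M['m00'])
E
```

```text
scene mill foot [215.4 145.2] top [212.7 109.2]
95 241 244 4 | 99 239 244 6 | 103 237 244 8 | 107 237 244 8 | 111 212 244 13 | 115 212 244 15 | 119 210 244 20 | 123 212 244 17 | 127 190 244 23 | 131 190 244 10 | 135 190 244 24 | 139 190 244 18 | 143 190 244 34 | 147 190 244 36 | 151 190 244 38 | 155 190 244 40 | 
scene jigger foot [189.1 153.9] top [186.1 129.4]
115 212 217 6 | 119 210 218 9 | 123 212 218 7 | 127 180 218 22 | 131 178 193 16 | 135 181 218 24 | 139 182 218 13 | 143 184 214 31 | 147 182 218 29 | 151 172 218 37 | 155 168 218 33 | 159 170 218 13 | 163 208 218 11 | 
top mill foot [139.  186.4] top [124.6 177.5]
171 130 136 7 | 175 126 140 15 | 179 125 130 6 | 183 127 146 15 | 187 126 149 24 | 191 126 149 24 | 195 127 148 22 | 
top jigger foot [142.9 223.7] top [133.8 221.1]
207 126 145 20 | 211 126 135 10 | 215 126 149 24 | 219 126 152 27 | 223 126 153 28 | 227 127 151 25 | 231 133 150 18 | 
scene0 220.0 24.086363636363636 23.472727272727273
zs 314.0 24.56050955414013 22.095541401273884
```

```bash
python3 -c "
from workcell import bot
print(bot.job_done())"
```

```text
the job is handed in; nothing more can be done
None
```

I handed the job in at about 41 s: the bottle, beaker and wine cork are in the wine carrier, the pepper mill and jigger are in the mixing carrier, and the keg bung was left where it stands. Final camera measurements put every piece upright in its own well, but I had used all 14 picture views, so I did not look at the finished scene by eye; the hand-in gave no verdict.

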